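# Load a cartridge under the sprung flap of a printer dock

### The job

Load the black cartridge into the white dock: with one fingertip press the sprung flap's long side wing down and keep it down, so that the flap stands open, and meanwhile push the cartridge with the other fingertip along its lane, under the open flap, until it is fully home against the stop. Then let the flap spring shut behind it and move clear. Only push the cartridge: do not lift it off the lane floor or tip it, do not ram it into the flap, and leave the bottle, the jar and the two small caps where they stand.

Things in the scene. Friction and masses are not known exactly. Their poses are not given: they have to be found in the camera images.
- dock: White dock fixed to the table, base 330 x 150 x 4 mm; place and yaw vary. Origin at table height, below the flap's hinge line, at the front edge of the flap's cover. x: pushing direction along the lane, away from the robot (within 0.4 rad); y left; z up. Lane: open-topped channel, floor at z = 4 mm, 49 mm wide, centre line y = -36.5 mm, walls 4 mm thick with tops at z = 30 mm, from x = -150 mm to the stop.
- stop_face (a point): Foot of the stop at the far end of the lane, on its centre line at the lane floor (dock frame x = 81, y = -36.5, z = 4 mm): face of a 60 mm tall block that the cartridge's front end meets when home.
- hinge (a point): Point on the flap's hinge line (dock frame x = 0, y = 0, z = 38 mm). The line runs along the dock's x; its barrel, radius 4 mm, reaches from x = -165 to +85 mm.
- flap (a joint): Angle (rad) of the one-piece dark steel flap: 0 shut, 0.72 open stop. Right of the hinge a level cover, 85 x 60 x 3 mm, over the lane's far end (x = 0 to 85 mm); left of it a wing. Pressing the wing down anywhere along its length raises the cover. From 0.55 the cartridge passes freely. A spring shuts it: 0.08 N m shut, 0.19 N m open (about 5 N on the wing 40 mm from the hinge).
- skirt_foot (a point): Middle of the lower edge of the flap's skirt, a plate 22 mm wide and 4 mm thick that hangs from the cover's front edge (x = 0 to 4 mm) to 12 mm above the table when the flap is shut and blocks the lane there. It rises with the cover.
- wing_mid (a point): Point on the top of the flap's wing, half-way along it (shut: dock frame x = -82.5, y = 32, z = 58.5 mm). The wing is a flat plate 165 mm long (x = -165 to 0), 3 mm thick, beside the lane; shut it slopes up from the hinge at 30 degrees to its outer edge at y = 48, z = 65 mm; at 0.55 rad it is about level, its top 40 mm above the table. A fingertip can slide along it while pressing.
- cartridge: Loose black cartridge, 94 x 46 mm, 0.18 to 0.35 kg, in the lane outside the flap, aligned with it. Origin: centre of its underside; x towards the stop. Foot 6 mm thick over its whole length; closed body 26 mm tall from x = -23 to +47 mm; then an 18 mm gap, where the shut flap's skirt stands when it is home; push plate at the back. Home: origin at x = +34 mm in the dock frame.
- push_face (a point): On the back face of the cartridge's upright push plate, 40 mm above its underside, on its centre line (cartridge frame x = -47 mm). The plate is 6 mm thick, 46 mm wide, its top 48 mm above the underside. It stays outside, in front of the cover, when the cartridge is home.
- bottle: Clear bottle with a green cap, 60 mm diameter, 170 mm tall, to the right of the dock; origin at the centre of its underside. Leave alone.
- jar: Small jar, 48 mm diameter, 60 mm tall, to the left of the dock; origin at the centre of its underside. Leave alone.
- cap_a: Small black cap, 26 mm diameter, 22 mm tall, to the right of the lane; origin at the centre of its underside. Leave alone.
- cap_b: Second such cap. Leave alone.
There are look-alikes about, which are no part of the job. Of the things that look like the cartridge, take the one that is farthest to the robot's left at the start.

How it is judged:
On the way, in this order (a step that is already met when the one before it is completed fails the run):
1. the flap is held open by a finger on it, the cartridge still outside (value of joint flap above 0.42 rad and contact force between the fingers and flap above 0.3 N and x of cartridge in the frame of dock below -0.045 m), for 0.2 s.
2. the cartridge's front is under the flap while a finger still holds the flap open and a finger touches the cartridge (value of joint flap above 0.42 rad and contact force between the fingers and flap above 0.3 N and contact force between the fingers and cartridge above 0.05 N and x of cartridge in the frame of dock above -0.035 m), for 0.05 s.
At the end, for the whole second after the job is handed in: The cartridge lies flat on the lane floor, within 5 mm of fully home against the stop (origin 29 to 38 mm beyond the flap's front edge), at rest; the flap is shut (below 0.06 rad) with its skirt behind the cartridge's body (x of cartridge in the frame of dock between 0.029 and 0.038 m and z of cartridge in the frame of dock below 0.007 m and angle between cartridge's own z axis and vertical below 0.06 rad and value of joint flap below 0.06 rad and linear speed of cartridge below 0.01 m/s); the robot touches nothing.
It fails at once if the cartridge is lifted more than 8 mm off the lane floor or tipped (z of cartridge in the frame of dock above 0.012 m or angle between cartridge's own z axis and vertical above 0.25 rad).
It fails at once if the cartridge is rammed against the flap (over 15 N) (contact force between flap and cartridge above 15 N).
It fails at once if a bystander is moved by more than 15 mm (distance of any of bottle, jar, cap_a, cap_b from where it was at the start of the episode above 0.015 m).
It also fails if it takes over 48 s, if anything falls off the work surface, if the arm or the gripper's body presses on something with over 40 N, if the wrist force passes 120 N, or if a joint passes its speed limit or range.

### The arm

A 6-joint arm with a two-finger parallel gripper is mounted at the origin on the work surface. World frame = base frame: x ahead of the robot, y to its left, z up, the work surface at z = 0. Lengths are in m, angles in rad, forces in N, time in s.
With the tool pointing down it reaches from about 0.35 to 0.925 m from the base axis. Payload 6.4 kg.
Tool frame: the origin (TCP) lies on the centre line of the jaws, within the pads' length; the fingertips stand arm.tip_reach ahead of it and the grasp point (between the pads) lies 2 mm behind it (arm.tip_reach is the distance from the TCP to the fingertips, in m); z points along the fingers, y is the direction in which the jaws open and shut (so a half turn about z gives the same grasp; the last joint's range is limited). The gripper opens to 85 mm and grips with 20 to 120 N. Pads are 22 mm wide; open, the fingers measure 114 mm over their backs; the gripper's body (76 mm by 85 mm) begins 54 mm behind the grasp point. The pads swing forward as they close: fully open they stand 13 mm farther back than shut.
Start: joints at [0.95, 0.245, 1.558, -0, 1.339, -0.174], TCP at [0.281, 0.586, 0.248] pointing down, gripper open.
Joint ranges: [-3.13, 3.13], [-1.02, 2.26], [0.13, 2.54], [-0.95, 4.09], [0.21, 2.88], [-2.74, 2.74]. Speed limits (rad/s): [2.57, 2.57, 3.14, 3.14, 3.14, 3.14].

### API

Orientations are given as a unit quaternion [x, y, z, w].
In Python, from workcell import arm, imaging, spotter gives the robot as it stands.
- The arm moves only by the tool jog_arm, never from a script. Its argument "series" is a list of rows, each an object of numbers: "hand": the opening, from -1 (shut) to 1 (fully open); "dx", "dy", "dz": the shift along the tool's x, y, z in m; "wx", "wy", "wz": the turn, a rotation vector about the tool's x, y, z in rad. A call has 1 to 12 rows; each row shifts and turns the commanded pose from where the row before left it, along the tool's axes as they then stand; what a row does not reach is not made up. A row lasts 1/8 s, in which the tool goes at most 62.5 mm and 10.7 degrees, less where a joint would pass 70% of its speed; a pose out of reach is approached as far as the arm can. A call is refused whole if a number of a shift passes 0.0625 or a number of a turn 0.188, either way. A call with a gripper value outside its range is refused whole. The fingers move at their own pace and stop on an object; "grip_force" is the grip in N (left out, the last holds). Time passes only in rows, so rows that do not move let the fingers close. It gives the time, the measured TCP pose, the force and the opening at its end, in the units of the state.
- arm.sense(): the state, without advancing time (a new reading comes with each control period).
- imaging.capture(name): name is "side" or "top"; returns the picture (400x640x3 uint8, red, green, blue); there is no depth.
- imaging.camera_params(name): a dict with "mtx" (3x3 intrinsics, pixels), "position" and "rotation" of the camera in the world. Camera axes: x right, y down, z forward; pixel columns grow to the right and rows downward; lengths in m; the calibration is good to about 2 mm. A picture is of the moment at which its call begins. camera_params takes no time and is no camera call.
- arm.finish_job(): hands the job in, once; it reports no verdict.
Trained networks look in the newest picture that a camera, given by its name, has taken for a name from the list of things; names that differ only in an ending like _2 or _b are one class to them, and where a whole thing is asked for, a point or a joint stands for the part that bears it (a point fixed in the world has none). Each returns a list of dicts, best first, with "p" (0 to 1); they miss things now and then, are a little off and sometimes report something else, mostly with a low value. They report only what shows in the picture. A call takes as long as a camera call. They do not tell look-alikes from the thing itself.
- spotter.recognise(camera, query): "rect" ([left, top, right, bottom] in pixels, round what is visible of it).
- spotter.outline_of(camera, query): "mask" (400x640 bool, what is visible of it) and "rect" ([left, top, right, bottom] in pixels, round what is visible of it).
- spotter.place_of(camera, query): "uv" ([column, row] in pixels: a listed point, or the origin of a listed thing).
The state is a dict: "time": time; "qpos": joint angles; "dq": joint speeds; "joint_torque": joint torques, N m; "tool_pos": TCP position; "orientation": TCP orientation; "ft_force": force on the tool from outside, world axes, zero at the start; "ft_torque": the same for the moment, N m; "finger_gap": finger opening in m.
Only numpy, scipy, OpenCV 4.12 (cv2) and the standard library are available. Lean on these libraries where they do the work, as an engineer would, in place of code of your own. Each camera call takes 0.05 s, during which the arm holds its last target.

## Working session

There is one attempt and no reset: what is moved stays moved. The work goes in short steps, Python scripts to look and compute and a tool call to move; the robot and the scene stay as the last step left them, time stands still between calls to the robot, and variables do not carry over. Pictures are saved under pics/ and viewed, and the job is handed in when it is done.

Besides the shell and the picture viewer there is one more tool, called by a JSON object that holds its "op" and its "data". jog_arm: Moves the arm, as the interface text tells. Its arguments: {"type":"object","properties":{"series":{"type":"array"},"grip_force":{"type":"number"}},"required":["series"]}

```bash
mkdir -p pics; ls; python3 - <<'E'
from workcell import arm, imaging, spotter
import cv2
for n in ("side","top"):
    im=imaging.capture(n); cv2.imwrite(f"pics/{n}0.png",im[:,:,::-1])
    p=imaging.camera_params(n); print(n,p)
    for q in ("cartridge","push_face","stop_face","hinge","skirt_foot","wing_mid","bottle","jar","cap_a"):
        print(q,[(round(d['p'],2),[round(float(x)) for x in d['uv']]) for d in spotter.place_of(n,q)])
print(arm.sense(), arm.tip_reach)
E
```

```text
pics
side {'mtx': array([[459.60964227,   0.        , 317.89790426],
       [  0.        , 459.60964227, 206.24377285],
       [  0.        ,   0.        ,   1.        ]]), 'position': array([ 0.13374498, -0.74191768,  0.56586212]), 'rotation': array([ 0.82920238, -0.2687663 ,  0.14137336, -0.4692565 ])}
cartridge [(0.97, [387, 321]), (0.91, [311, 261])]
push_face [(0.86, [295, 258]), (0.83, [415, 324]), (0.59, [305, 332])]
stop_face [(0.56, [372, 232])]
hinge [(0.98, [334, 225])]
skirt_foot [(0.78, [351, 243])]
wing_mid [(0.85, [291, 223])]
bottle [(0.88, [417, 268])]
jar [(0.92, [312, 197])]
cap_a [(0.76, [344, 292]), (0.52, [366, 272])]
top {'mtx': array([[423.03286045,   0.        , 321.78041486],
       [  0.        , 423.03286045, 198.01999257],
       [  0.        ,   0.        ,   1.        ]]), 'position': array([ 0.52060159, -0.04523021,  0.9618587 ]), 'rotation': array([ 0.70833914, -0.70467644,  0.0275587 , -0.03045168])}
cartridge [(0.79, [431, 277])]
push_face [(0.73, [452, 286]), (0.63, [376, 252]), (0.61, [488, 224])]
stop_face [(0.66, [367, 150])]
hinge [(0.56, [355,
[... 214 characters left out ...]
5, [413, 231])]
{'time': 1.0, 'qpos': array([ 9.49900414e-01,  2.45124515e-01,  1.55781926e+00,  2.49576354e-05,
        1.33870516e+00, -1.74050084e-01]), 'dq': array([ 0.00062983,  0.00149045, -0.00029889, -0.00047699, -0.00050811,
        0.00011382]), 'joint_torque': array([-1.07817939e-04, -4.29527521e+01, -3.26426089e+01, -1.67133976e-04,
        5.20609665e-04, -2.78491363e-06]), 'tool_pos': array([0.28084133, 0.58620012, 0.24826419]), 'orientation': array([ 2.21571551e-01,  9.75144116e-01, -2.12493479e-05, -2.20917784e-05]), 'ft_force': array([-0.24130198,  0.56231699, -0.49274824]), 'ft_torque': array([-0.00746996, -0.05113092, -0.07826268]), 'finger_gap': 0.08557419646363375} 0.017
```

View pics/side0.png

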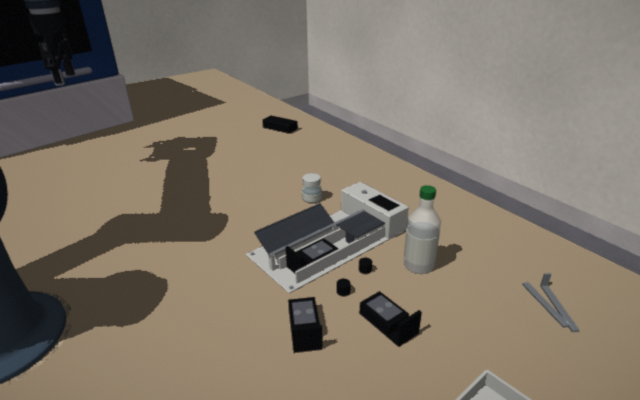

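View pics/top0.png

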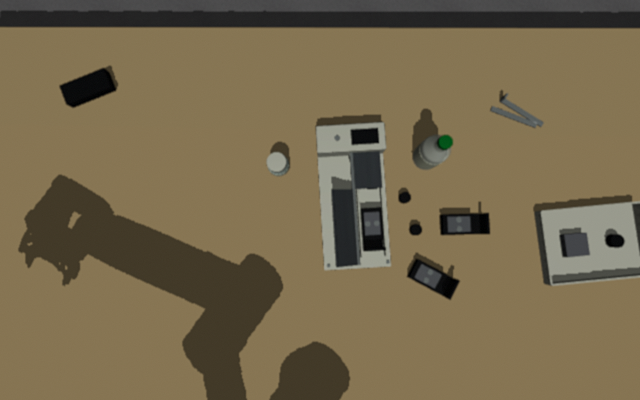

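```bash
python3 - <<'E'
import cv2
a=cv2.imread("pics/top0.png")[110:280,300:500]; cv2.imwrite("pics/topc.png",cv2.resize(a,None,fx=3.5,fy=3.5,interpolation=cv2.INTER_CUBIC))
a=cv2.imread("pics/side0.png")[170:300,235:425]; cv2.imwrite("pics/sidec.png",cv2.resize(a,None,fx=4,fy=4,interpolation=cv2.INTER_CUBIC))
E
```

```text
(no output)
```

View pics/topc.png

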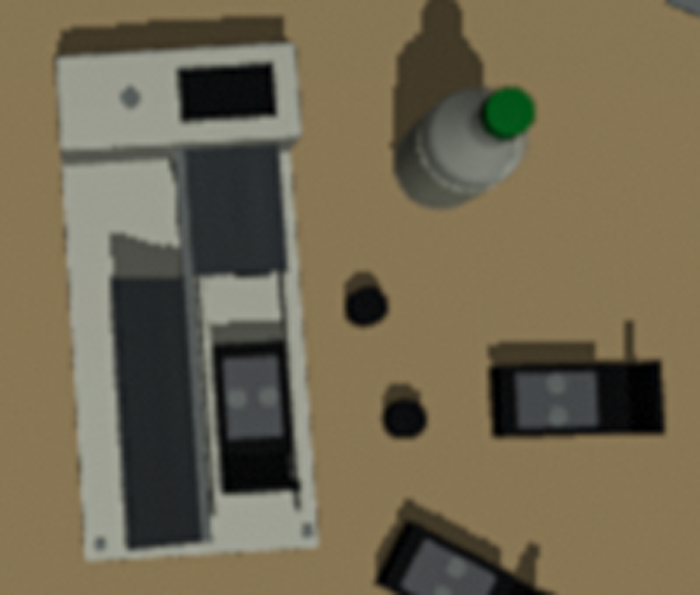

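View pics/sidec.png

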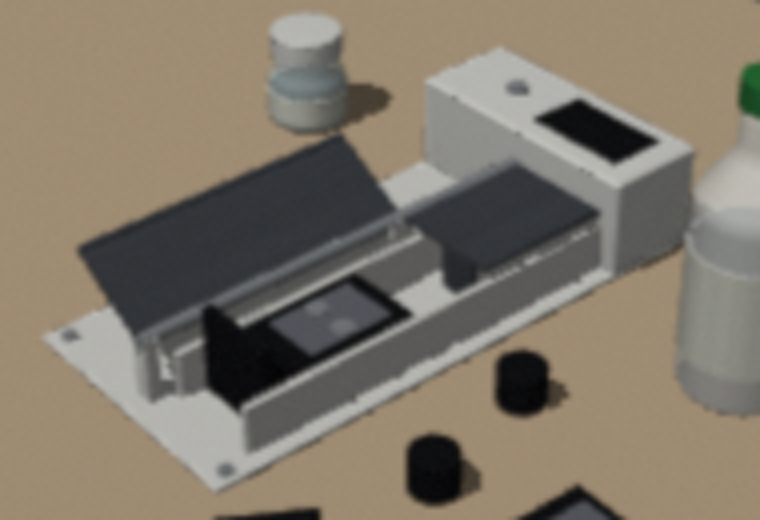

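```bash
cat > h.py <<'E'
import numpy as np
from scipy.spatial.transform import Rotation as R
from workcell import arm, imaging, spotter
P={n:imaging.camera_params(n) for n in("side","top")}
def proj(n,X):
    p=P[n]; r=R.from_quat(p['rotation']).as_matrix(); c=(np.atleast_2d(X)-p['position'])@r
    q=c@p['mtx'].T; return q[:,:2]/q[:,2:]
def dock(d,X):
    X=np.atleast_2d(np.array(X,float)); c,s=np.cos(d[2]),np.sin(d[2])
    return np.c_[d[0]+c*X[:,0]-s*X[:,1],d[1]+s*X[:,0]+c*X[:,1],X[:,2]]
E
python3 - <<'E'
from h import *
from scipy.optimize import least_squares
F=[("top",(-.165,.048,.065),(336.3,266.6)),("top",(0,.048,.065),(332,189.1)),("top",(0,-.060,.041),(381.4,187.7)),
("side",(-.165,.048,.065),(255,232)),("side",(0,.048,.065),(320,204.3)),("side",(0,-.060,.041),(356.5,237)),
("side",(-.150,-.065,.030),(296.5,272)),("side",(0,0,.038),(334,225)),("side",(0.002,-.0365,.012),(351,243)),("side",(-.0825,.032,.0585),(291,223)),
("top",(-.0825,.032,.0585),(340,227)),("top",(.002,-.0365,.012),(371,186)),("top",(0,0,.038),(355,188))]
def res(v,sub=None):
    return np.concatenate([proj(n,dock(v,X))[0]-np.array(u) for n,X,u in F])
for lo in ("linear","soft_l1"):
    s=least_squares(res,[.52,-.13,0],x_scale=[.01,.01,.05],loss=lo); print(s.x); d=s.x
print(res(d).reshape(-1,2).round(1))
def rc(v): return np.concatenate([proj("side",dock(d,(v[0]-.047,-.0135,.052)))[0]-(286.25,247),proj("side",dock(d,(v[0]+.047,-.0595,.030)))[0]-(337.5,248.8)])
s=least_squares(rc,[-.09]);print(s.x,s.fun)
# cartridge from top: body top front edge center at z=.030 v: crop(250,345); 
for u,X in [((300+248/3.5,110+345/3.5),.047)]:
    s=least_squares(lambda v:proj("top",dock(d,(v[0]+X,-.0365,.030)))[0]-u,[-.09]);print(s.x,s.fun)
np.save("d.npy",d)
import cv2
im=cv2.imread("pics/side0.png"); it=cv2.imread("pics/top0.png")
for n,i in (("side",im),("top",it)):
    k=5; b=cv2.resize(i,None,fx=k,fy=k)
    def L(A,col):
        q=((proj(n,dock(d,A))+.5)*k).astype(int); cv2.polylines(b,[q.reshape(-1,1,2)],True,col,1)
    L([(-.165,0,.038),(-.165,.048,.065),(0,.048,.065),(0,0,.038)],(0,255,0))
    L([(0,0,.041),(0,-.06,.041),(.085,-.06,.041),(.085,0,.041)],(0,0,255))
    L([(-.15,-.012,.03),(-.15,-.061,.03),(.081,-.061,.03),(.081,-.012,.03)],(255,255,0))
    c=-.0936
    x0,y0=(245*k,185*k) if n=="side" else (310*k,130*k)
    cv2.imwrite(f"pics/ov_{n}.png",b[y0:y0+600,x0:x0+800][:, :800])
E
```

```text
[ 0.61661035 -0.11110752  0.05029359]
[ 0.61693145 -0.1116249   0.04688832]
[[-0.6  0.1]
 [ 0.3 -0.5]
 [ 0.  -0. ]
 [ 0.   0.5]
 [ 2.1 -0.1]
 [-0.3 -0.7]
 [-0.1  0.7]
 [ 2.7 -0.4]
 [-2.2 -0.6]
 [ 3.8  0.8]
 [ 1.4  0.1]
 [-1.8  2.6]
 [-1.1  0.9]]
[-0.09087867] [-1.13368763  0.32644558  1.56423775  0.26439323]
[-0.09121921] [ 0.2823137 -0.0144604]
```

View pics/ov_side.png

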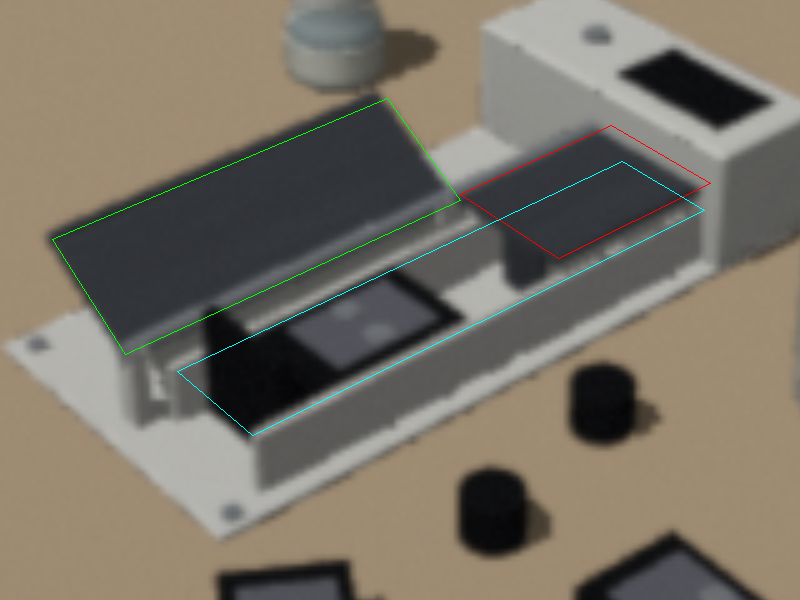

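View pics/ov_top.png

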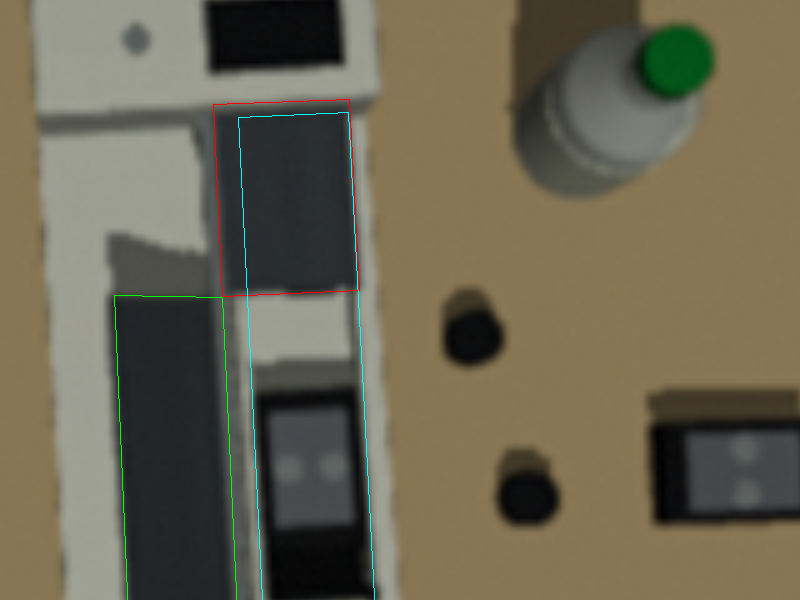

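The candidates in the top picture are at (372,227), in the lane, and at (465,224) and (433,278). The plain black block at (88,87) is not in the dock and has no push plate. The one in the lane is the leftmost with a push plate, and the crops confirm this, with its plate at side (290,255). I'll turn the tool square to the dock first.

{"op": "jog_arm", "data": {"series": [{"wz": -0.165,"hand": 0.41},{"wz": -0.165,"hand": 0.41},{"wz": -0.164,"hand": 0.41},{"hand": 0.41},{"hand": 0.41}]}}

```text
validation failed for argument at $.se...
```

```bash
cat >> h.py <<'E'
def rel(target_dock, yawd=True):
    d=np.load("d.npy"); s=arm.sense(); r=R.from_quat(s['orientation']).as_matrix()
    t=dock(d,target_dock)[0]; dv=r.T@(t-s['tool_pos'])
    a=np.array([-np.sin(d[2]),np.cos(d[2]),0]); y=r[:,1]
    print("t",s['time'],"gap",s['finger_gap'].round(4),"F",s['ft_force'].round(2)); c,sn=np.cos(d[2]),np.sin(d[2]); w=s['tool_pos']-[d[0],d[1],0]
    print("tcp in dock",(c*w[0]+sn*w[1]).round(4),(-sn*w[0]+c*w[1]).round(4),w[2].round(4),"yaw err",np.arctan2(a[0]*y[1]-a[1]*y[0],a@y).round(4),"tilt",r[:,2].round(3))
    print("move tool",dv.round(4),"world",t.round(4))
E
python3 -c "
from h import *
rel((-.160,0,.15))"
```

```text
Traceback (most recent call last):
  File "h.py", line 15, in rel
    print("t",s['time'],"gap",s['finger_gap'].round(4),"F",s['ft_force'].round(2)); c,sn=np.cos(d[2]),np.sin(d[2]); w=s['tool_pos']-[d[0],d[1],0]
                              ^^^^^^^^^^^^^^^^^^^^^
AttributeError: 'float' object has no attribute 'round'
```

{"op": "jog_arm", "data": {"series": [{"hand": 0.41,"dx": 0,"dy": 0,"dz": 0,"wx": 0,"wy": 0,"wz": -0.165},{"hand": 0.41,"dx": 0,"dy": 0,"dz": 0,"wx": 0,"wy": 0,"wz": -0.165},{"hand": 0.41,"dx": 0,"dy": 0,"dz": 0,"wx": 0,"wy": 0,"wz": -0.164},{"hand": 0.41,"dx": 0,"dy": 0,"dz": 0,"wx": 0,"wy": 0,"wz": 0}]}}

```text
time: 1.5
tool_pos: [0.2809, 0.5862, 0.2483]
orientation: [-0.023, 1.0, 0.0, -0.0]
ft_force: [-0.3, 0.6, 0.1]
finger_gap: 0.0604
```

```bash
sed -i "s/s\['finger_gap'\].round(4)/round(s['finger_gap'],4)/" h.py
python3 -c "
from h import *
rel((-.160,0,.15))"
```

```text
t 1.5 gap 0.0604 F [-0.34  0.58  0.06]
tcp in dock -0.303 0.7128 0.2483 yaw err -0.0016 tilt [-0.  0. -1.]
move tool [-0.1442 -0.7126  0.0983] world [ 0.4571 -0.1191  0.15  ]
```

{"op": "jog_arm", "data": {"series": [{"hand": 0.41,"dx": -0.012,"dy": -0.05,"dz": 0,"wx": 0,"wy": 0,"wz": 0},{"hand": 0.41,"dx": -0.012,"dy": -0.06,"dz": 0,"wx": 0,"wy": 0,"wz": 0},{"hand": 0.41,"dx": -0.012,"dy": -0.06,"dz": 0,"wx": 0,"wy": 0,"wz": 0},{"hand": 0.41,"dx": -0.012,"dy": -0.06,"dz": 0,"wx": 0,"wy": 0,"wz": 0},{"hand": 0.41,"dx": -0.012,"dy": -0.06,"dz": 0,"wx": 0,"wy": 0,"wz": 0},{"hand": 0.41,"dx": -0.012,"dy": -0.06,"dz": 0,"wx": 0,"wy": 0,"wz": 0},{"hand": 0.41,"dx": -0.012,"dy": -0.06,"dz": 0,"wx": 0,"wy": 0,"wz": 0},{"hand": 0.41,"dx": -0.012,"dy": -0.06,"dz": 0,"wx": 0,"wy": 0,"wz": 0},{"hand": 0.41,"dx": -0.012,"dy": -0.06,"dz": 0,"wx": 0,"wy": 0,"wz": 0},{"hand": 0.41,"dx": -0.012,"dy": -0.06,"dz": 0,"wx": 0,"wy": 0,"wz": 0},{"hand": 0.41,"dx": -0.012,"dy": -0.06,"dz": 0,"wx": 0,"wy": 0,"wz": 0},{"hand": 0.41,"dx": 0,"dy": 0,"dz": 0,"wx": 0,"wy": 0,"wz": 0}]}}

```text
time: 3.0
tool_pos: [0.4439, -0.0603, 0.2487]
orientation: [-0.019, 1.0, -0.0, 0.0]
ft_force: [-0.7, 0.7, 0.8]
finger_gap: 0.0603
```

```bash
python3 -c "
from h import *
rel((-.160,0,.12))"
```

```text
t 3.0 gap 0.0603 F [-0.72  0.74  0.75]
tcp in dock -0.1704 0.0593 0.2487 yaw err -0.0089 tilt [ 0.001 -0.001 -1.   ]
move tool [-0.0109 -0.0592  0.1287] world [ 0.4571 -0.1191  0.12  ]
```

{"op": "jog_arm", "data": {"series": [{"hand": 0.41,"dx": -0.005,"dy": -0.03,"dz": 0,"wx": 0,"wy": 0,"wz": -0.0},{"hand": 0.41,"dx": -0.005,"dy": -0.029,"dz": 0.02,"wx": 0,"wy": 0,"wz": 0},{"hand": 0.41,"dx": 0,"dy": 0,"dz": 0.04,"wx": 0,"wy": 0,"wz": 0},{"hand": 0.41,"dx": 0,"dy": 0,"dz": 0.04,"wx": 0,"wy": 0,"wz": 0},{"hand": 0.41,"dx": 0,"dy": 0,"dz": 0.02,"wx": 0,"wy": 0,"wz": 0},{"hand": 0.41,"dx": 0,"dy": 0,"dz": 0,"wx": 0,"wy": 0,"wz": 0}]}}

```text
time: 3.75
tool_pos: [0.455, -0.1138, 0.1268]
orientation: [-0.023, 1.0, 0.001, -0.002]
ft_force: [0.0, -0.1, -0.8]
finger_gap: 0.0603
```

```bash
python3 -c "
from h import *
import cv2
rel((-.160,0,.12))
for n,(x0,y0,w,hh) in dict(side=(215,130,200,150),top=(280,130,200,150)).items():
    a=imaging.capture(n)[y0:y0+hh,x0:x0+w,::-1]; cv2.imwrite(f'pics/a_{n}.png',cv2.resize(a,None,fx=4,fy=4,interpolation=cv2.INTER_CUBIC))
"
```

```text
t 3.75 gap 0.0603 F [ 0.   -0.07 -0.81]
tcp in dock -0.1619 0.0054 0.1268 yaw err -0.0002 tilt [-0.003  0.002 -1.   ]
move tool [-0.0019 -0.0054  0.0068] world [ 0.4571 -0.1191  0.12  ]
```

View pics/a_side.png

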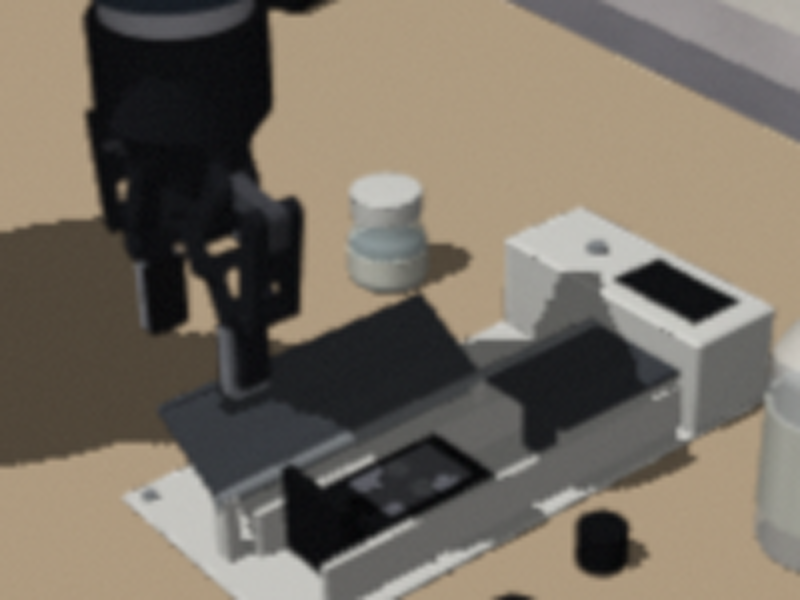

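View pics/a_top.png

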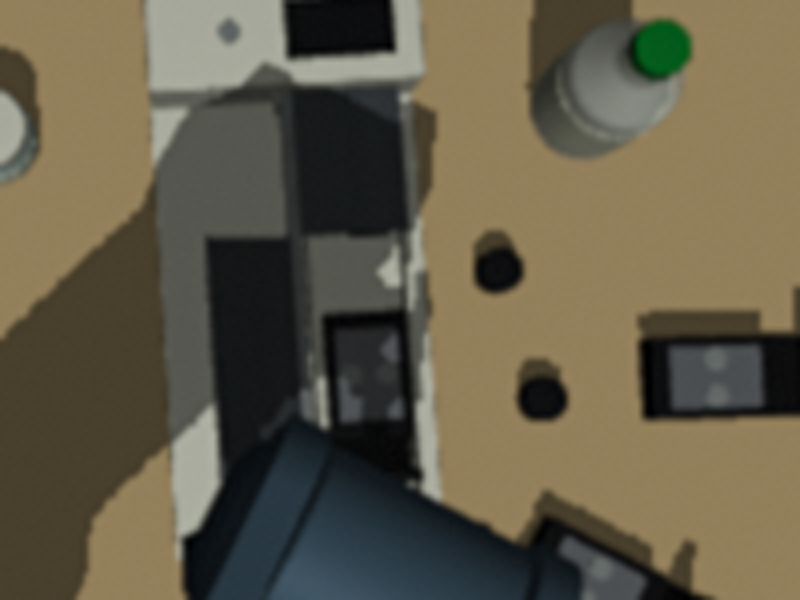

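```bash
python3 -c "
from h import *
d=np.load('d.npy'); 
for z in (.11,.117,.105,.10):
  for y in (-.0321,.0429):
    print(z,y,[((proj('side',dock(d,(-.1619+e,y,z)))[0]-(215,130))*4).round(0) for e in (-.011,.011)])
rel((-.160,0,.12))
"
```

```text
0.11 -0.0321 [array([231., 412.]), array([273., 394.])]
0.11 0.0429 [array([143., 341.]), array([183., 325.])]
0.117 -0.0321 [array([230., 399.]), array([272., 381.])]
0.117 0.0429 [array([141., 328.]), array([182., 312.])]
0.105 -0.0321 [array([232., 421.]), array([274., 403.])]
0.105 0.0429 [array([144., 350.]), array([184., 334.])]
0.1 -0.0321 [array([233., 431.]), array([274., 413.])]
0.1 0.0429 [array([145., 359.]), array([185., 343.])]
t 3.85 gap 0.0599 F [-0.29  0.41  0.59]
tcp in dock -0.1602 0.0042 0.1292 yaw err 0.0002 tilt [ 0.001 -0.    -1.   ]
move tool [-0.0002 -0.0042  0.0092] world [ 0.4571 -0.1191  0.12  ]
```

Both fingertips hang over the near end of the dock: A at side crop (245,393), behind the push plate, and B at (163,325). The predicted positions agree to about 2 px. I'll descend onto the wing.

{"op": "jog_arm", "data": {"series": [{"hand": 0.41,"dx": 0,"dy": -0.002,"dz": 0.02,"wx": 0,"wy": 0,"wz": 0},{"hand": 0.41,"dx": 0,"dy": -0.001,"dz": 0.02,"wx": 0,"wy": 0,"wz": 0},{"hand": 0.41,"dx": 0,"dy": 0,"dz": 0.01,"wx": 0,"wy": 0,"wz": 0},{"hand": 0.41,"dx": 0,"dy": 0,"dz": 0.006,"wx": 0,"wy": 0,"wz": 0},{"hand": 0.41,"dx": 0,"dy": 0,"dz": 0.006,"wx": 0,"wy": 0,"wz": 0},{"hand": 0.41,"dx": 0,"dy": 0,"dz": 0.006,"wx": 0,"wy": 0,"wz": 0},{"hand": 0.41,"dx": 0,"dy": 0,"dz": 0,"wx": 0,"wy": 0,"wz": 0},{"hand": 0.41,"dx": 0,"dy": 0,"dz": 0,"wx": 0,"wy": 0,"wz": 0}]}}

```text
time: 4.85
tool_pos: [0.4568, -0.1186, 0.0608]
orientation: [-0.024, 1.0, -0.0, 0.001]
ft_force: [1.7, 0.8, 3.3]
finger_gap: 0.0602
```

```bash
cat > look.py <<'E'
from h import *
import cv2,sys
rel((-.160,0,.052))
for n,(x0,y0,w,hh) in dict(side=(215,130,200,150)).items():
    a=imaging.capture(n)[y0:y0+hh,x0:x0+w,::-1]; cv2.imwrite(f'pics/{sys.argv[1]}_{n}.png',cv2.resize(a,None,fx=4,fy=4,interpolation=cv2.INTER_CUBIC))
E
python3 look.py b
```

```text
t 4.85 gap 0.0602 F [1.75 0.83 3.33]
tcp in dock -0.1602 0.0006 0.0608 yaw err 0.0002 tilt [ 0.001 -0.001 -1.   ]
move tool [-0.0002 -0.0005  0.0088] world [ 0.4571 -0.1191  0.052 ]
```

View pics/b_side.png

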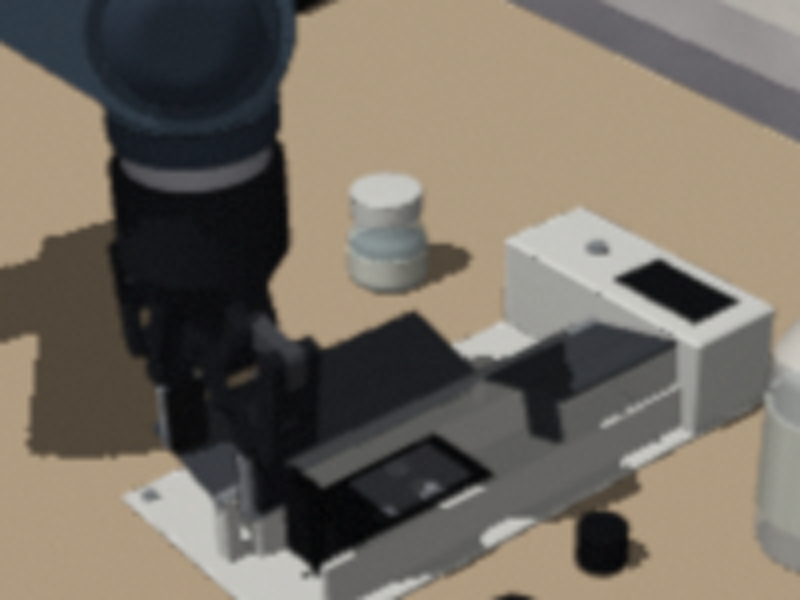

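{"op": "jog_arm", "data": {"series": [{"hand": 0.41,"dx": 0,"dy": 0,"dz": 0.005,"wx": 0,"wy": 0,"wz": 0},{"hand": 0.41,"dx": 0,"dy": 0,"dz": 0.005,"wx": 0,"wy": 0,"wz": 0},{"hand": 0.41,"dx": 0,"dy": 0,"dz": 0.004,"wx": 0,"wy": 0,"wz": 0},{"hand": 0.41,"dx": 0,"dy": 0,"dz": 0,"wx": 0,"wy": 0,"wz": 0},{"hand": 0.41,"dx": 0,"dy": 0,"dz": 0,"wx": 0,"wy": 0,"wz": 0}]}}

```text
time: 5.52
tool_pos: [0.4565, -0.1182, 0.0462]
orientation: [-0.023, 1.0, 0.0, 0.0]
ft_force: [1.6, 2.6, 5.0]
finger_gap: 0.0601
```

```bash
python3 look.py c
```

```text
t 5.525 gap 0.0601 F [1.58 2.63 4.99]
tcp in dock -0.1605 0.001 0.0462 yaw err 0.0001 tilt [ 0.  0. -1.]
move tool [-0.0005 -0.001  -0.0058] world [ 0.4571 -0.1191  0.052 ]
```

View pics/c_side.png

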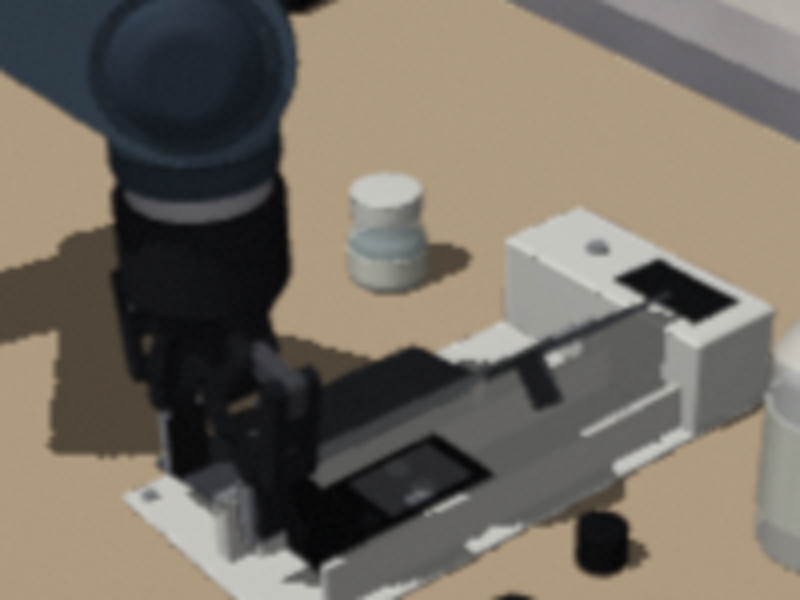

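```bash
python3 -c "
from h import *
d=np.load('d.npy')
for th in (0,.17,.4,.45,.5,.55,.6,.65,.7):
    c,s=np.cos(th),np.sin(th)
    y,z=.048*c+.027*s,.038-.048*s+.027*c
    Y,Z=-.06*c-0.003*s*0,.038+.06*s
    print(th,[((proj('side',dock(d,p))[0]-(215,130))*4).round(0) for p in ((0,y,z),(0,Y,Z),(.085,Y,Z))], 'wing z at y=.038',round(.040+np.tan(.524-th)*.038,4))
"
```

```text
0 [array([428., 297.]), array([565., 430.]), array([686., 370.])] wing z at y=.038 0.062
0.17 [array([424., 308.]), array([564., 412.]), array([686., 353.])] wing z at y=.038 0.054
0.4 [array([421., 325.]), array([559., 387.]), array([682., 328.])] wing z at y=.038 0.0447
0.45 [array([421., 329.]), array([558., 381.]), array([681., 323.])] wing z at y=.038 0.0428
0.5 [array([421., 334.]), array([556., 375.]), array([679., 317.])] wing z at y=.038 0.0409
0.55 [array([421., 338.]), array([554., 370.]), array([678., 312.])] wing z at y=.038 0.039
0.6 [array([421., 342.]), array([552., 364.]), array([676., 306.])] wing z at y=.038 0.0371
0.65 [array([422., 347.]), array([550., 358.]), array([673., 301.])] wing z at y=.038 0.0352
0.7 [array([422., 351.]), array([547., 353.]), array([671., 295.])] wing z at y=.038 0.0332
```

The flap stands open at about 0.65–0.68 rad: the wing corner is at crop (415,348) and the cover is well up. The wrist reads 5 N, as expected, and the cartridge is untouched. I'll push with finger A.

{"op": "jog_arm", "data": {"series": [{"hand": 0.41,"dx": -0.004,"dy": 0,"dz": -0.001,"wx": 0,"wy": 0,"wz": 0},{"hand": 0.41,"dx": -0.004,"dy": 0,"dz": 0,"wx": 0,"wy": 0,"wz": 0},{"hand": 0.41,"dx": -0.004,"dy": 0,"dz": 0,"wx": 0,"wy": 0,"wz": 0},{"hand": 0.41,"dx": -0.005,"dy": 0,"dz": 0,"wx": 0,"wy": 0,"wz": 0},{"hand": 0.41,"dx": -0.005,"dy": 0,"dz": 0,"wx": 0,"wy": 0,"wz": 0},{"hand": 0.41,"dx": -0.005,"dy": 0,"dz": 0,"wx": 0,"wy": 0,"wz": 0},{"hand": 0.41,"dx": -0.005,"dy": 0,"dz": 0,"wx": 0,"wy": 0,"wz": 0},{"hand": 0.41,"dx": -0.005,"dy": 0,"dz": 0,"wx": 0,"wy": 0,"wz": 0}]}}

```text
time: 6.58
tool_pos: [0.491, -0.116, 0.0461]
orientation: [-0.024, 1.0, 0.001, -0.003]
ft_force: [-5.8, 0.8, 7.5]
finger_gap: 0.0601
```

```bash
python3 look.py d
```

```text
t 6.575 gap 0.0601 F [-5.75  0.77  7.54]
tcp in dock -0.126 0.0015 0.0461 yaw err 0.0015 tilt [-0.007  0.001 -1.   ]
move tool [ 0.034  -0.0015 -0.0057] world [ 0.4571 -0.1191  0.052 ]
```

View pics/d_side.png

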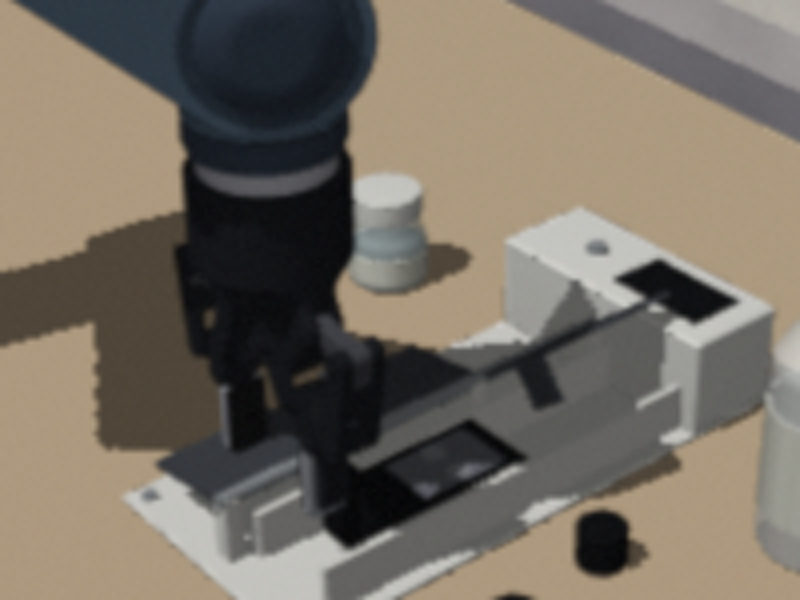

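The cartridge is sliding flat in its lane: its front corner went from crop (490,470) to (523,455), about 23 mm. The flap is still open, so I'll carry on.

{"op": "jog_arm", "data": {"series": [{"hand": 0.41,"dx": -0.006,"dy": 0,"dz": 0,"wx": 0,"wy": 0,"wz": 0},{"hand": 0.41,"dx": -0.006,"dy": 0,"dz": 0,"wx": 0,"wy": 0,"wz": 0},{"hand": 0.41,"dx": -0.006,"dy": 0,"dz": 0,"wx": 0,"wy": 0,"wz": 0},{"hand": 0.41,"dx": -0.006,"dy": 0,"dz": 0,"wx": 0,"wy": 0,"wz": 0},{"hand": 0.41,"dx": -0.006,"dy": 0,"dz": 0,"wx": 0,"wy": 0,"wz": 0},{"hand": 0.41,"dx": -0.006,"dy": 0,"dz": 0,"wx": 0,"wy": 0,"wz": 0},{"hand": 0.41,"dx": -0.006,"dy": 0,"dz": 0,"wx": 0,"wy": 0,"wz": 0}]}}

```text
time: 7.5
tool_pos: [0.533, -0.1141, 0.046]
orientation: [-0.024, 1.0, 0.001, -0.003]
ft_force: [-6.5, 1.1, 5.7]
finger_gap: 0.0602
```

```bash
python3 look.py e
```

```text
t 7.5 gap 0.0602 F [-6.53  1.07  5.67]
tcp in dock -0.084 0.0015 0.046 yaw err 0.0014 tilt [-0.007  0.001 -1.   ]
move tool [ 0.076  -0.0014 -0.0055] world [ 0.4571 -0.1191  0.052 ]
```

View pics/e_side.png

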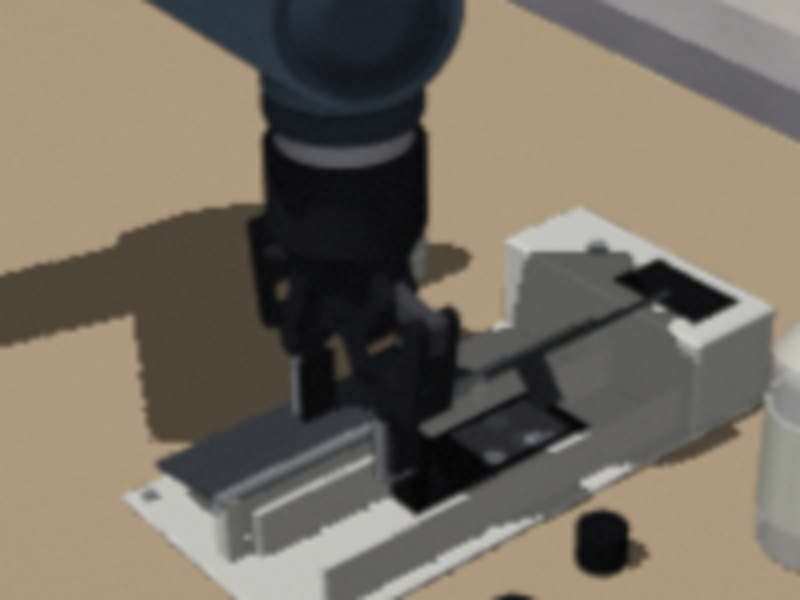

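The cartridge's front is now under the open skirt and clear of it, with its corner at (585,425). I'll keep going.

{"op": "jog_arm", "data": {"series": [{"hand": 0.41,"dx": -0.006,"dy": 0,"dz": 0,"wx": 0,"wy": 0,"wz": 0},{"hand": 0.41,"dx": -0.006,"dy": 0,"dz": 0,"wx": 0,"wy": 0,"wz": 0},{"hand": 0.41,"dx": -0.006,"dy": 0,"dz": 0,"wx": 0,"wy": 0,"wz": 0},{"hand": 0.41,"dx": -0.006,"dy": 0,"dz": 0,"wx": 0,"wy": 0,"wz": 0},{"hand": 0.41,"dx": -0.006,"dy": 0,"dz": 0,"wx": 0,"wy": 0,"wz": 0},{"hand": 0.41,"dx": -0.006,"dy": 0,"dz": 0,"wx": 0,"wy": 0,"wz": 0},{"hand": 0.41,"dx": -0.006,"dy": 0,"dz": 0,"wx": 0,"wy": 0,"wz": 0},{"hand": 0.41,"dx": -0.006,"dy": 0,"dz": 0,"wx": 0,"wy": 0,"wz": 0}]}}

```text
time: 8.55
tool_pos: [0.5807, -0.1117, 0.0459]
orientation: [-0.024, 1.0, 0.001, -0.004]
ft_force: [-6.5, 1.2, 7.0]
finger_gap: 0.06
```

```bash
python3 look.py f
```

```text
t 8.55 gap 0.06 F [-6.51  1.24  6.95]
tcp in dock -0.0362 0.0017 0.0459 yaw err 0.0013 tilt [-0.007  0.002 -1.   ]
move tool [ 0.1238 -0.0015 -0.0052] world [ 0.4571 -0.1191  0.052 ]
```

View pics/f_side.png

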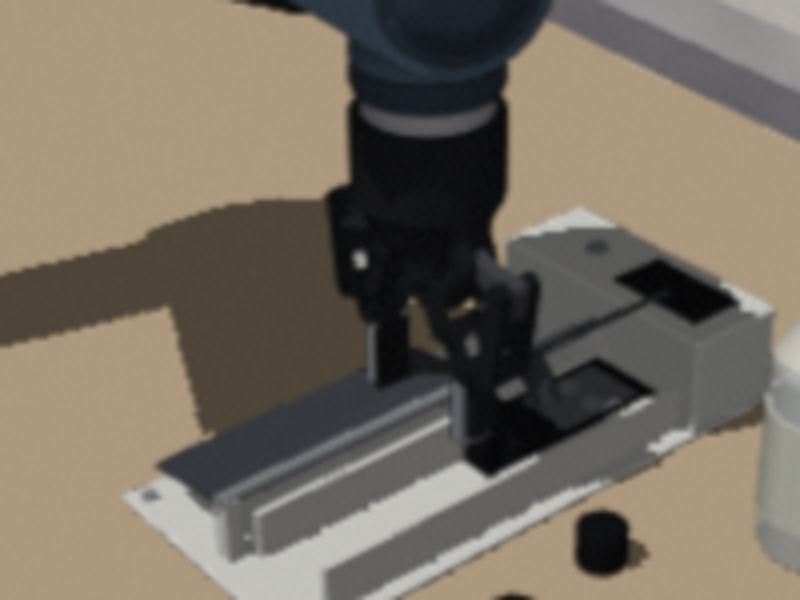

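{"op": "jog_arm", "data": {"series": [{"hand": 0.41,"dx": -0.003,"dy": 0,"dz": 0,"wx": 0,"wy": 0,"wz": 0},{"hand": 0.41,"dx": -0.003,"dy": 0,"dz": 0,"wx": 0,"wy": 0,"wz": 0},{"hand": 0.41,"dx": -0.002,"dy": 0,"dz": 0,"wx": 0,"wy": 0,"wz": 0}]}}

```text
time: 8.98
tool_pos: [0.5887, -0.1113, 0.0459]
orientation: [-0.024, 1.0, 0.001, -0.004]
ft_force: [-6.4, 2.5, 7.2]
finger_gap: 0.0605
```

{"op": "jog_arm", "data": {"series": [{"hand": 0.41,"dx": -0.002,"dy": 0,"dz": 0,"wx": 0,"wy": 0,"wz": 0}]}}

```text
time: 9.1
tool_pos: [0.5906, -0.1112, 0.046]
orientation: [-0.024, 1.0, 0.001, -0.004]
ft_force: [-7.3, 1.4, 7.8]
finger_gap: 0.06
```

{"op": "jog_arm", "data": {"series": [{"hand": 0.41,"dx": -0.0015,"dy": 0,"dz": 0,"wx": 0,"wy": 0,"wz": 0}]}}

```text
time: 9.22
tool_pos: [0.5921, -0.1111, 0.046]
orientation: [-0.024, 1.0, 0.001, -0.004]
ft_force: [-6.4, 1.5, 6.8]
finger_gap: 0.0602
```

```bash
python3 look.py g
```

```text
t 9.225 gap 0.0602 F [-6.36  1.51  6.82]
tcp in dock -0.0248 0.0017 0.046 yaw err 0.0014 tilt [-0.007  0.001 -1.   ]
move tool [ 0.1353 -0.0015 -0.0051] world [ 0.4571 -0.1191  0.052 ]
```

View pics/g_side.png

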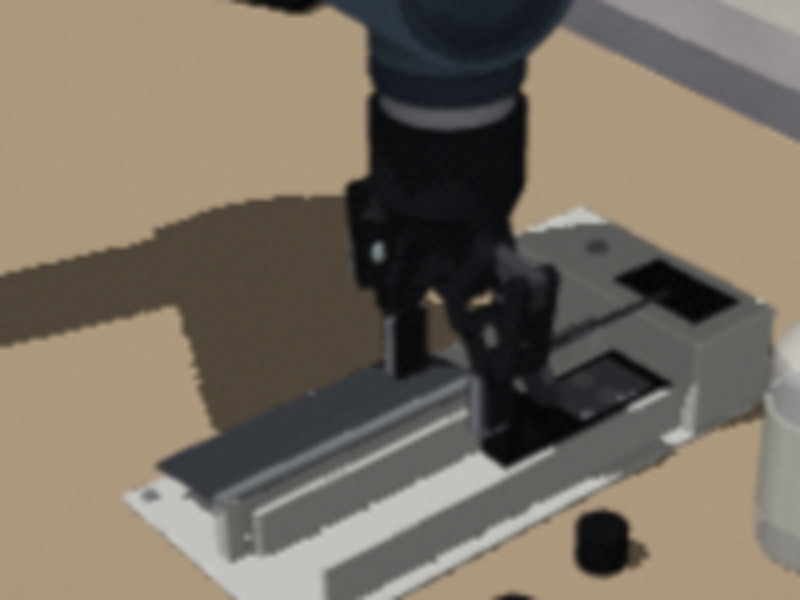

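Not at the stop yet. I'll creep forward until the force rises.

{"op": "jog_arm", "data": {"series": [{"hand": 0.41,"dx": -0.0015,"dy": 0,"dz": 0,"wx": 0,"wy": 0,"wz": 0}]}}

```text
time: 9.4
tool_pos: [0.5925, -0.1111, 0.0459]
orientation: [-0.024, 1.0, 0.001, -0.005]
ft_force: [-14.0, 0.9, 13.6]
finger_gap: 0.0599
```

{"op": "jog_arm", "data": {"series": [{"hand": 0.41,"dx": -0.001,"dy": 0,"dz": 0,"wx": 0,"wy": 0,"wz": 0}]}}

```text
time: 9.52
tool_pos: [0.5926, -0.1111, 0.0459]
orientation: [-0.024, 1.0, 0.001, -0.007]
ft_force: [-18.5, 0.5, 15.9]
finger_gap: 0.0606
```

{"op": "jog_arm", "data": {"series": [{"hand": 0.41,"dx": -0.001,"dy": 0,"dz": 0,"wx": 0,"wy": 0,"wz": 0}]}}

```text
time: 9.65
tool_pos: [0.5927, -0.1111, 0.0459]
orientation: [-0.024, 1.0, 0.001, -0.008]
ft_force: [-21.6, 0.3, 19.6]
finger_gap: 0.06
```

The force climbed from 6 to 22 N while the tool stood still at dock x = -0.0244, against about -0.024 expected, so the cartridge is home. I'll back off the plate and lift slowly so the flap shuts gently.

{"op": "jog_arm", "data": {"series": [{"hand": 0.41,"dx": 0.003,"dy": 0,"dz": 0,"wx": 0,"wy": 0,"wz": 0},{"hand": 0.41,"dx": 0.003,"dy": 0,"dz": 0,"wx": 0,"wy": 0,"wz": 0},{"hand": 0.41,"dx": 0.003,"dy": 0,"dz": 0,"wx": 0,"wy": 0,"wz": 0},{"hand": 0.41,"dx": 0,"dy": 0,"dz": 0,"wx": 0,"wy": 0,"wz": 0}]}}

```text
time: 10.15
tool_pos: [0.59, -0.112, 0.0478]
orientation: [-0.023, 1.0, -0.0, 0.001]
ft_force: [2.5, 2.2, 6.3]
finger_gap: 0.0604
```

```bash
python3 look.py i
```

```text
t 10.15 gap 0.0604 F [2.55 2.17 6.32]
tcp in dock -0.0269 0.0009 0.0478 yaw err -0.0 tilt [ 0.002 -0.    -1.   ]
move tool [ 0.1331 -0.0009 -0.0045] world [ 0.4571 -0.1191  0.052 ]
```

View pics/i_side.png

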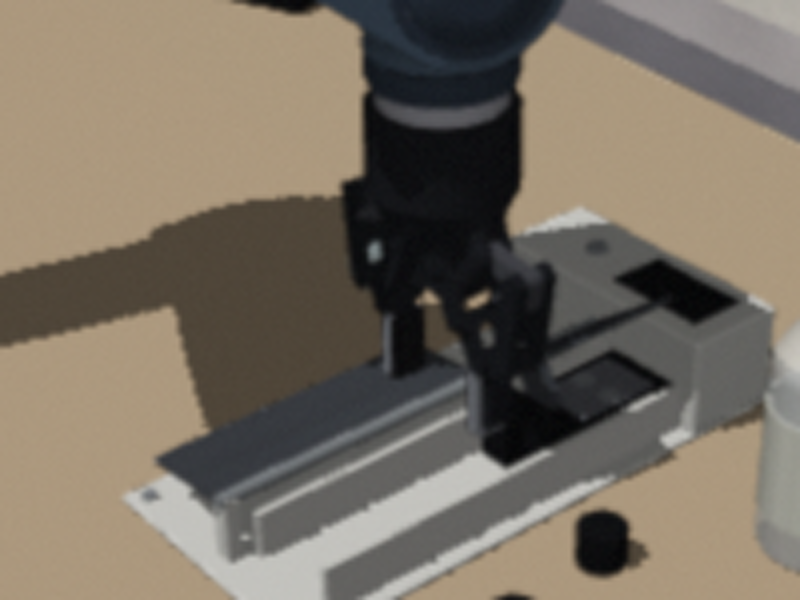

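{"op": "jog_arm", "data": {"series": [{"hand": 0.41,"dx": 0.003,"dy": 0,"dz": 0,"wx": 0,"wy": 0,"wz": 0},{"hand": 0.41,"dx": 0,"dy": 0,"dz": -0.004,"wx": 0,"wy": 0,"wz": 0},{"hand": 0.41,"dx": 0,"dy": 0,"dz": -0.006,"wx": 0,"wy": 0,"wz": 0},{"hand": 0.41,"dx": 0,"dy": 0,"dz": -0.006,"wx": 0,"wy": 0,"wz": 0},{"hand": 0.41,"dx": 0,"dy": 0,"dz": -0.006,"wx": 0,"wy": 0,"wz": 0},{"hand": 0.41,"dx": 0,"dy": 0,"dz": -0.006,"wx": 0,"wy": 0,"wz": 0},{"hand": 0.41,"dx": 0,"dy": 0,"dz": -0.008,"wx": 0,"wy": 0,"wz": 0},{"hand": 0.41,"dx": 0,"dy": 0,"dz": -0.02,"wx": 0,"wy": 0,"wz": 0},{"hand": 0.41,"dx": 0.02,"dy": 0,"dz": -0.04,"wx": 0,"wy": 0,"wz": 0},{"hand": 0.41,"dx": 0.05,"dy": 0,"dz": -0.04,"wx": 0,"wy": 0,"wz": 0},{"hand": 0.41,"dx": 0.05,"dy": 0,"dz": 0,"wx": 0,"wy": 0,"wz": 0},{"hand": 0.41,"dx": 0,"dy": 0,"dz": 0,"wx": 0,"wy": 0,"wz": 0}]}}

```text
time: 11.7
tool_pos: [0.4649, -0.1171, 0.1828]
orientation: [-0.023, 1.0, 0.0, -0.0]
ft_force: [0.7, 0.2, -0.3]
finger_gap: 0.06
```

```bash
python3 look.py j; python3 - <<'E'
from h import *
import cv2
im=imaging.capture("top"); cv2.imwrite("pics/j_top.png",cv2.resize(im[100:280,280:480,::-1],None,fx=3.3,fy=3.3,interpolation=cv2.INTER_CUBIC))
for q in ("bottle","jar","cap_a"): imaging.capture("side"); print(q,[(round(e['p'],2),np.round(e['uv'])) for e in spotter.place_of("side",q)])
E
```

```text
t 11.7 gap 0.06 F [ 0.73  0.19 -0.27]
tcp in dock -0.1521 0.0016 0.1828 yaw err -0.0009 tilt [-0.  0. -1.]
move tool [ 0.0079 -0.0017  0.1308] world [ 0.4571 -0.1191  0.052 ]
bottle [(0.69, array([416., 265.]))]
jar [(0.97, array([312., 195.]))]
cap_a [(0.58, array([365., 272.])), (0.49, array([345., 291.]))]
```

View pics/j_side.png

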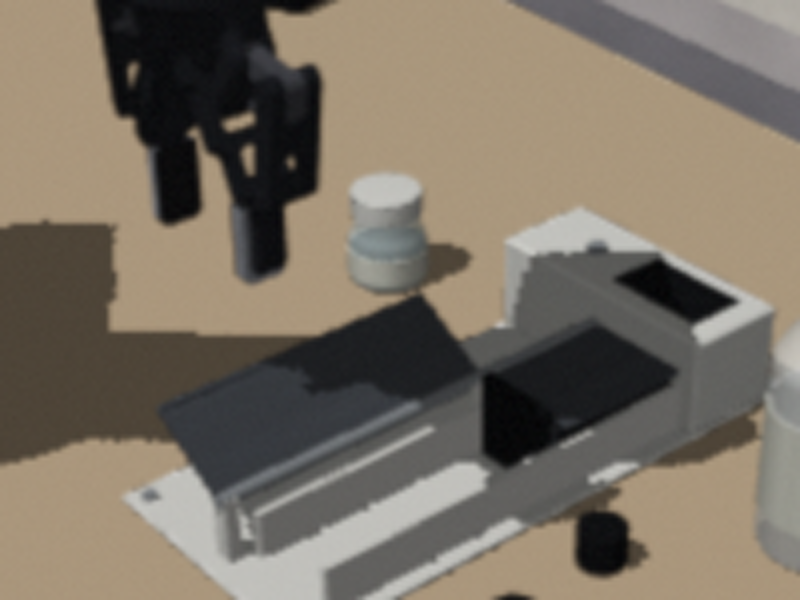

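View pics/j_top.png

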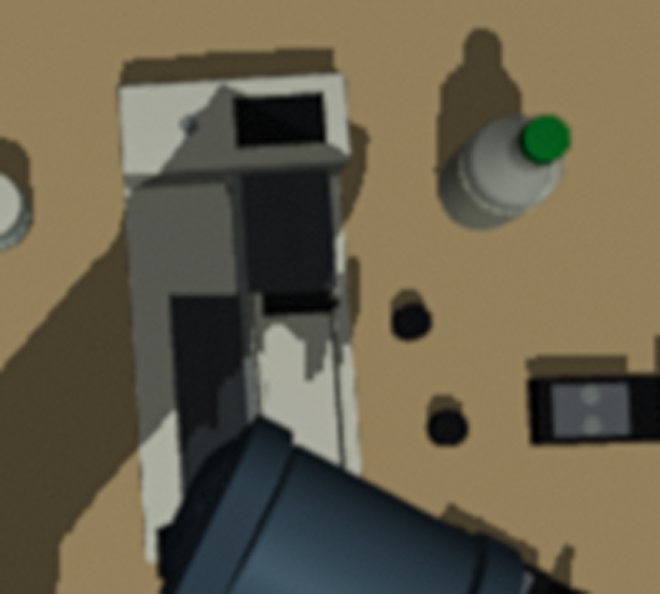

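The flap is shut, with its wing corner back at crop (420,295), where it started. The push plate stands just in front of the cover, with its foot corner at (505,467), the same as when the cartridge was against the stop. The bottle, jar and caps haven't moved, so I'm handing in.

```bash
python3 -c "
from workcell import arm
print(arm.finish_job())"
```

```text
the job is handed in; nothing more can be done
None
```

The cartridge is loaded and the job is handed in, at about 12 s on the robot's clock. `finish_job` reports no verdict, so the result below rests on my own checks.

**What I did:** One fingertip pressed the wing down to about 0.65–0.7 rad and slid along it. The other pushed the lane cartridge about 125 mm under the open flap to the stop. I then backed off a few millimetres, lifted slowly so the flap closed behind it, and moved clear.

**Last checks:**
- **Home against the stop:** the push force rose from about 6 to 22 N with the tool standing still at dock x = -24.4 mm; about -24 mm was expected. The cartridge's foot corner did not shift after I let go.
- **Flap shut:** the wing corner is back at its starting pixel, with the push plate just outside the cover.
- **Bystanders:** the bottle, jar and both caps are within 3 px of where they started.
- **Robot clear:** the wrist force is about zero and the tool is well above the dock.

**What disagreed:**
- The side camera sat about 2 px (roughly 3 mm) off the fitted dock pose. The dock and the fingers looked offset much the same way, so I treated it as calibration error.
- At this opening the fingertips seemed to reach less far past the TCP than `arm.tip_reach` says, so I set the press depth from the pictures.

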